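# Fit the grille switch's knob and hold it at the third click

### The arm

A 6-joint arm with a two-finger parallel gripper is mounted at the origin on the work surface. World frame = base frame: x ahead of the robot, y to its left, z up, the work surface at z = 0. Lengths are in m, angles in rad, forces in N, time in s.
With the tool pointing down it reaches from about 0.35 to 0.775 m from the base axis. Payload 7.3 kg.
Tool frame: the origin (TCP) lies at the very end of the fingers, on their centre line; the grasp point (between the pads) lies 19 mm behind it; z points along the fingers, y is the direction in which the jaws open and shut (so a half turn about z gives the same grasp; the last joint's range is limited). The gripper opens to 92 mm and grips with 3 to 60 N. Pads are 19 mm wide; open, the fingers measure 130 mm over their backs; the gripper's body (75 mm by 190 mm) begins 47 mm behind the grasp point.
Start: joints at [-1.286, 0.342, 1.524, -0, 1.275, -0.146], TCP at [0.219, -0.477, 0.227] pointing down, gripper open.
Joint ranges: [-2.53, 2.53], [-0.77, 2.02], [0.04, 2.7], [-1, 4.14], [0.28, 2.66], [-3.11, 3.11]. Speed limits (rad/s): [2.57, 2.57, 3.14, 3.14, 3.14, 3.14].

### API

Orientations are given as [roll, pitch, yaw] about the fixed x, y, z axes, in that order (R = Rz(yaw) Ry(pitch) Rx(roll)).
In Python, from cell import robot gives the robot as it stands.
- The arm moves only by the tool apply_moves, never from a script. Its argument "plan" is a list of rows, each an object of numbers: "tx", "ty", "tz": the shift along the tool's x, y, z in m; "yaw": the turn about the tool's z in rad; "grip": the opening, from -1 (shut) to 1 (fully open), so that 0 is half open. In form: [{"tx": .., "ty": .., "tz": .., "yaw": .., "grip": ..}, ...]. A call has 1 to 8 rows; each row is the pose to reach, as a shift and turn from the pose commanded when the call began, along the tool's axes at that moment; what a row does not reach only later rows make up. A row lasts 1/8 s, in which the tool goes at most 62.5 mm and 10.7 degrees, less where a joint would pass 70% of its speed; a pose out of reach is approached as far as the arm can. A call with a gripper value outside its range is refused whole. The fingers move at their own pace and stop on an object; "force" is the grip in N (left out, the last holds). Time passes only in rows, so rows that repeat a pose let the fingers close. It gives the time, the measured TCP pose, the force and the opening at its end, in the units of the state.
- robot.observe(): the state, without advancing time (a new reading comes with each control period).
- robot.read_camera(name): name is "scene" or "side" or "wrist"; returns (picture, depth): 420x560x3 uint8, red, green, blue; 420x560 float32, m along the optical axis (not along the pixel's ray), 0 where there is no reading.
- robot.get_calibration(name): a dict with "camera_matrix" (3x3 intrinsics, pixels), "R" (3x3) and "t" (3): a world point X has camera coordinates R X + t. Camera axes: x right, y down, z forward; pixel columns grow to the right and rows downward; lengths in m; the calibration is good to about 2 mm. A picture is of the moment at which its call begins: read the wrist's pose just before it. get_calibration takes no time and is no camera call; for the wrist camera it gives the pose at the moment of the call.
- robot.hand_in(): hands the job in, once; it reports no verdict.
Trained networks look in the newest picture that a camera, given by its name, has taken for a name from the list of things; names that differ only in an ending like _2 or _b are one class to them, and where a whole thing is asked for, a point or a joint stands for the part that bears it (a point fixed in the world has none). Each returns a list of dicts, best first, with "confidence" (0 to 1); they miss things now and then, are a little off and sometimes report something else, mostly with a low value. They report only what shows in the picture. A call takes as long as a camera call. They do not tell look-alikes from the thing itself.
- robot.outline_of(label, camera): "region" (420x560 bool, what is visible of it) and "pixel" ([row, column] in pixels, amid what is visible of it).
- robot.tip_of(label, camera): "pixel" ([row, column] in pixels: a listed point, or the origin of a listed thing).
The state is a dict: "time": time; "qpos": joint angles; "qvel": joint speeds; "joint_efforts": joint torques, N m; "tool_pos": TCP position; "tool_rot": TCP orientation; "contact_force": force on the tool from outside, world axes, zero at the start; "torque": the same for the moment, N m; "opening": finger opening in m.
Only numpy, scipy, OpenCV 4.12 (cv2) and the standard library are available. Lean on these libraries where they do the work, as an engineer would, in place of code of your own. Each camera call takes 0.05 s, during which the arm holds its last target.

### The job

The grille's hold-to-open switch has its knob off: set the loose black knob all the way down onto the square shaft, then turn it clockwise, past the first two clicks, to the third (the three-stud mark, just before the stop). The switch springs back when let go, so keep holding the knob there: finish while still holding it at the third click, and leave the other things on the shelf where they are.

Things in the scene. Friction and masses are not known exactly. Their poses are not given: they have to be found in the camera images.
- knob_grip (a point): loose black plastic knob, 64 mm tall, about 0.1 kg, standing upright. Lower 22 mm: hub 40 x 40 mm. Above: flat upright wing to grip, 54 mm long (x axis), 20 mm thick (y axis), 42 mm high. This point: centre of the wing on the knob's axis, 43 mm above the underside, 21 mm above the hub; z up.
- knob_bore (a point): centre of the knob's underside (43 mm below knob_grip), at the mouth of its square bore, 17.6 mm wide and 22 mm deep, open downwards. The bore's flats are parallel to the wing's x and y axes; the knob may go on in any of the four ways round.
- switch: grille switch: grey housing 120 x 120 x 50 mm fixed to the shelf; origin at the centre of its underside, z up. On top an aluminium dial, 72 mm across, its face 56 mm above the shelf. A black pointer on the dial's rim shows the setting against raised white marks on the housing, spread about its +x axis: a bar (rest), then one, two and three studs.
- shaft_top (a point): centre of the top of the steel shaft, 16 mm square, which stands 20 mm proud of the dial's face on the housing's axis (this point is 76 mm above the shelf); its top 5 mm taper to 11 mm square. Its flats are parallel to this point's x and y axes, which turn with the shaft; z up. Knob fully home: its underside rests on the dial, knob_grip is 23 mm above this point.
- dial (a joint): angle (rad) of dial and shaft: 0 at rest, growing clockwise seen from above. Clicks at 0.35, 0.70, 1.05; solid stop at 1.17. A spring (0.035 N m at rest, 0.09 N m at the third click, clicks add up to 0.025) returns it to 0 through all clicks when let go. Play in the bore and give in the grip make the tool turn 0.1 to 0.3 rad farther than the dial.
- whistle_center (a point): bystander: green plastic pea whistle, about 45 x 18 x 22 mm, lying on the shelf; its centre
- drink_bottle_center (a point): bystander: stainless steel drink bottle with black twist cap, 70 mm across, 205 mm tall, upright; its centre
- padlock_center (a point): bystander: brass padlock lying flat, 36 x 44 x 18 mm with a steel shackle; its centre
- shuttlecock_center (a point): bystander: badminton shuttlecock standing on its skirt, 66 mm across, 84 mm tall; its centre
- tube1_center (a point): bystander: white plastic shuttle tube standing upright, 69 mm across, 380 mm tall; its centre
- tube2_center (a point): bystander: white plastic shuttle tube standing upright, 69 mm across, 380 mm tall; its centre
There are look-alikes about, which are no part of the job. Of the things that look like the part that bears knob_grip, the largest one is meant.

How it is judged:
On the way, in this order (a step that is already met when the one before it is completed fails the run):
1. the knob is fully down on the square shaft, with the dial still at or near rest (z of knob_grip in the frame of shaft_top below 0.0255 m and horizontal distance between knob_grip and shaft_top below 0.004 m and angle between knob_grip's own z axis and vertical below 0.1 rad and value of joint dial below 0.3 rad), for 0.1 s.
2. the dial is turned by the knob to the third click and held there (z of knob_grip in the frame of shaft_top below 0.0255 m and horizontal distance between knob_grip and shaft_top below 0.004 m and angle between knob_grip's own z axis and vertical below 0.1 rad and value of joint dial above 0.92 rad and contact force between the fingers and knob above 0.5 N), for 0.5 s.
At the end, for the whole second after the job is handed in: Through the last second the knob is fully down on the shaft (within 2.5 mm of its seat, 4 mm of the axis, tilt under 0.1 rad), the dial is still (under 0.3 rad/s) at the third click (over 0.92 rad), and the fingers press the knob (over 0.5 N) (all of step 2 and velocity of joint dial between -0.3 and 0.3 rad/s); the arm keeps its last pose, push and grip.
It fails at once if a bystander is moved more than 40 mm from its place (distance of any of whistle_center, drink_bottle_center, padlock_center, shuttlecock_center, tube1_center, tube2_center from where it was at the start of the episode above 0.04 m).
It also fails if it takes over 40 s, if anything falls off the work surface, if the arm or the gripper's body presses on something with over 40 N, if the wrist force passes 120 N, or if a joint passes its speed limit or range.

## Working session

There is one attempt and no reset: what is moved stays moved. The work goes in short steps, Python scripts to look and compute and a tool call to move; the robot and the scene stay as the last step left them, time stands still between calls to the robot, and variables do not carry over. Pictures are saved under pics/ and viewed, and the job is handed in when it is done.

Besides the shell and the picture viewer there is one more tool, called after ">>>" as name(argument=value, ...) on one line, values as JSON. apply_moves: Moves the arm, as the interface text tells. Its arguments: {"type":"object","properties":{"plan":{"type":"array","items":{"type":"object","properties":{"tx":{"type":"number"},"ty":{"type":"number"},"tz":{"type":"number"},"yaw":{"type":"number"},"grip":{"type":"number"}}}},"force":{"type":"number"}},"required":["plan"]}

```bash
ls; mkdir -p pics
cat > h.py <<'E'
import numpy as np, cv2
from cell import robot
def snap(cam,fn=None):
    cal=robot.get_calibration(cam)
    im,d=robot.read_camera(cam)
    if fn: cv2.imwrite('pics/'+fn,im[:,:,::-1])
    np.savez('last_%s.npz'%cam,im=im,d=d,K=cal['camera_matrix'],R=cal['R'],t=cal['t'])
    return im,d,cal
def back(cal,r,c,z):
    K=np.array(cal['camera_matrix']);p=np.linalg.inv(K)@np.array([c,r,1.])*z
    return np.array(cal['R']).T@(p-np.array(cal['t']))
def cloud(cal,d):
    K=np.array(cal['camera_matrix']);rr,cc=np.mgrid[:d.shape[0],:d.shape[1]]
    P=np.stack([(cc-K[0,2])/K[0,0]*d,(rr-K[1,2])/K[1,1]*d,d],-1)
    return (P-np.array(cal['t']))@np.array(cal['R'])
E
python3 - <<'E'
from h import *
s=robot.observe();print(s)
for c in ['scene','side','wrist']:
    im,d,cal=snap(c,c+'0.png')
    W=cloud(cal,d)
    for n in ['knob_grip','switch']:
        for o in robot.outline_of(n,c):
            m=o['region'];m=m&(d>0)
            p=W[m]; print(c,n,o['confidence'],o['pixel'],m.sum(),np.round(np.percentile(p,[5,50,95],axis=0),3).tolist() if m.sum() else '')
    for n in ['knob_grip','shaft_top']:
        for o in robot.tip_of(n,c):
            r,q=[int(round(v)) for v in o['pixel']]
            print(c,'tip',n,o['confidence'],o['pixel'],W[min(r,419),min(q,559)].round(3))
print(robot.observe()['time'])
E
```

```text
pics
{'time': 0.0, 'qpos': array([-1.28603654e+00,  3.42702862e-01,  1.52501202e+00, -8.62529421e-06,
        1.27541892e+00, -1.45998986e-01]), 'qvel': array([0.00125298, 0.0002192 , 0.00131698, 0.00166538, 0.00163214,
       0.00055059]), 'joint_efforts': array([-2.78226122e-03, -4.31250465e+01, -2.44225019e+01,  7.15340814e-02,
        5.58321748e-02, -9.66463176e-05]), 'tool_pos': array([ 0.2191205 , -0.4766327 ,  0.22605703]), 'tool_rot': array([-3.14006670e+00, -2.16047350e-04,  4.30761128e-01]), 'contact_force': array([-0.25014262, -0.85321487, -0.02258056]), 'torque': array([-0.00023334, -0.05641721, -0.00022165]), 'opening': 0.09198146476838809}
scene knob_grip 0.63 [161.0, 227.3] 165 [[0.421, -0.257, 0.007], [0.432, -0.243, 0.032], [0.442, -0.231, 0.05]]
scene knob_grip 0.55 [176.8, 191.3] 211 [[0.502, -0.337, -0.0], [0.523, -0.323, 0.027], [0.536, -0.313, 0.051]]
scene switch 0.75 [245.5, 356.0] 2229 [[0.495, 0.127, 0.017], [0.562, 0.189, 0.05], [0.608, 0.246, 0.058]]
scene tip knob_grip 0.73 [179.4, 217.7] [ 0.517 -0.231  0.064]
scene tip knob_grip 0.61 [161.0, 222.9] [ 0.442 -0.255  0.048]
scene tip shaft_top 0.7 [235.2, 358.5] [0.546 0.188 0.074]
side knob_grip 0.84 [183.4, 319.9] 340 [[0.483, -0.279, 0.002], [0.509, -0.23, 0.04], [0.533, -0.218, 0.067]]
side knob_grip 0.75 [186.6, 345.9] 154 [[0.41, -0.26, 0.007], [0.426, -0.242, 0.031], [0.44, -0.23, 0.053]]
side knob_grip 0.7 [165.8, 322.6] 167 [[0.497, -0.337, 0.006], [0.515, -0.325, 0.033], [0.533, -0.315, 0.051]]
side switch 0.71 [293.9, 274.0] 2143 [[0.484, 0.135, 0.02], [0.538, 0.203, 0.051], [0.593, 0.252, 0.06]]
side tip knob_grip 0.87 [180.7, 319.5] [ 0.505 -0.226  0.062]
side tip knob_grip 0.58 [163.8, 319.8] [ 0.525 -0.324  0.042]
side tip knob_grip 0.52 [186.1, 346.0] [ 0.423 -0.238  0.051]
side tip shaft_top 0.73 [285.5, 273.4] [0.541 0.19  0.074]
0.75
```

Run:
```python
import cv2
for c,(r0,r1,c0,c1) in {'scene':(120,300,150,430),'side':(130,350,200,480)}.items():
    im=cv2.imread(f'pics/{c}0.png'); cv2.imwrite(f'pics/{c}0z.png',cv2.resize(im[r0:r1,c0:c1],None,fx=2.7,fy=2.7,interpolation=cv2.INTER_CUBIC))
```

```text
(no output)
```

View pics/scene0.png

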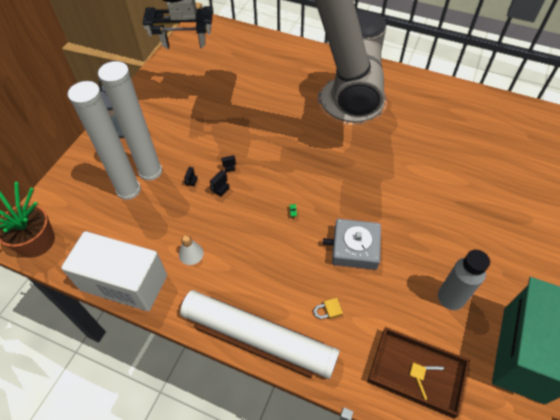

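View pics/scene0z.png

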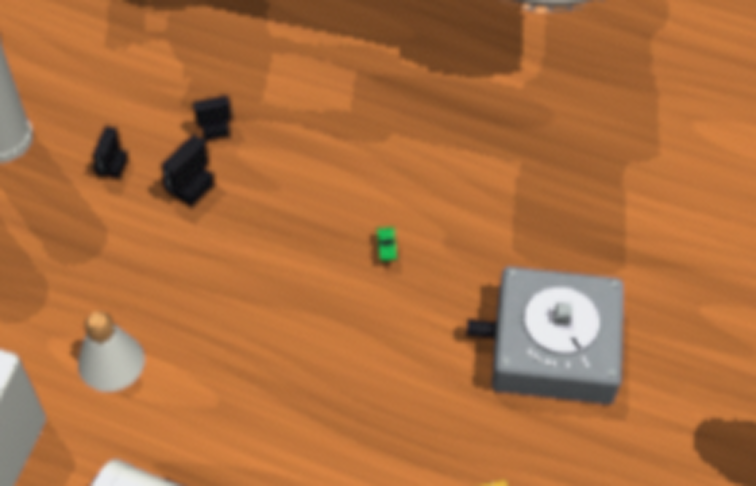

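View pics/side0z.png

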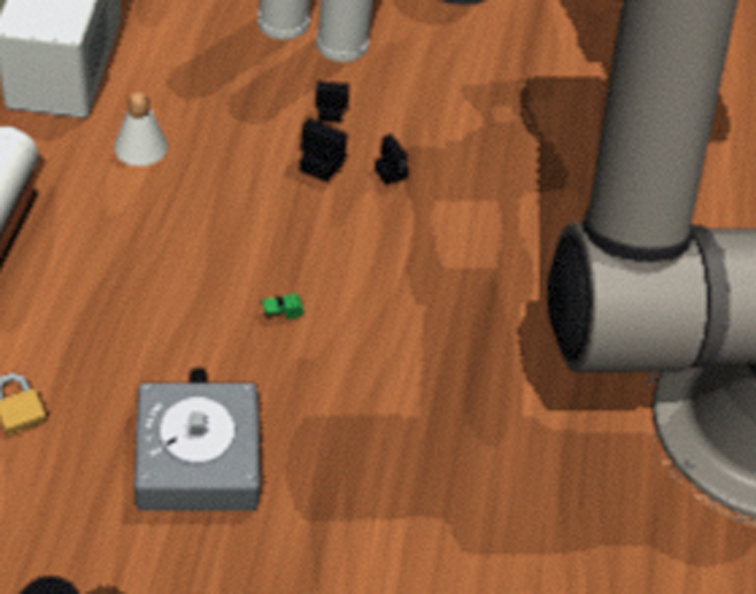

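View pics/wrist0.png

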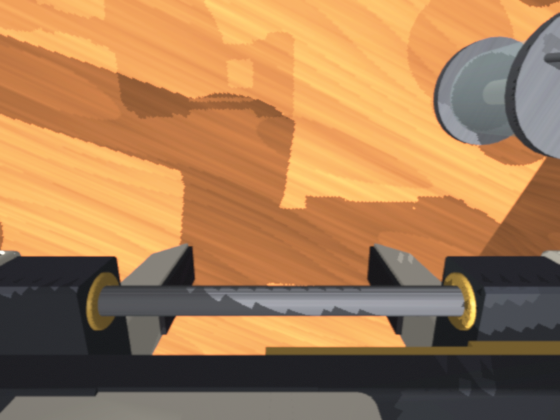

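The big knob sits at about scene (185,219) / side (183,320), with two smaller copies beside it. The switch is at scene (240,357), with its pointer at the bar and the studs clockwise from it. Next I'll fit the poses from the depth.

```bash
cat >> h.py <<'E'
def load(cam):
    z=np.load('last_%s.npz'%cam); cal=dict(camera_matrix=z['K'],R=z['R'],t=z['t']); return z['im'],z['d'],cal
E
python3 - <<'E'
from h import *
for c in ['scene','side']:
    im,d,cal=load(c); W=cloud(cal,d)
    dark=im.max(2)<70
    for lo,hi in [(0.06,0.068),(0.03,0.068)]:
        m=(d>0)&(np.hypot(W[...,0]-.51,W[...,1]+.23)<.05)&(W[...,2]>lo)&(W[...,2]<hi)
        p=W[m]; 
        if len(p)<4: print(c,len(p));continue
        r=cv2.minAreaRect((p[:,:2]*1000).astype(np.float32))
        q=p[:,:2]-p[:,:2].mean(0);u,s,v=np.linalg.svd(q,full_matrices=False)
        print(c,lo,len(p),p.mean(0).round(4),r,'pca',np.degrees(np.arctan2(v[0,1],v[0,0])),p[:,2].max())
    # housing top
    m=(d>0)&(np.hypot(W[...,0]-.545,W[...,1]-.19)<.1)&(W[...,2]>.044)&(W[...,2]<.08)
    p=W[m];print('housing',cv2.minAreaRect((p[:,:2]*1000).astype(np.float32)))
    m=(d>0)&(np.hypot(W[...,0]-.545,W[...,1]-.19)<.03)&(W[...,2]>.068)&(W[...,2]<.085)
    p=W[m];print('shaft',len(p),p.mean(0),cv2.minAreaRect((p[:,:2]*1000).astype(np.float32)),p[:,2].max())
E
```

```text
scene 0.06 101 [ 0.5102 -0.2356  0.0635] ((508.9542541503906, -234.8517608642578), (24.017478942871094, 54.2891960144043), 72.10709381103516) pca -15.965345592130088 0.06756849414971844
scene 0.03 228 [ 0.5139 -0.233   0.0536] ((509.91937255859375, -235.88796997070312), (25.486814498901367, 56.714759826660156), 72.4129867553711) pca -17.570192406552135 0.06756849414971844
housing ((544.0206909179688, 188.665283203125), (122.84719848632812, 119.53839874267578), 15.589863777160645)
shaft 36 [0.54535728 0.18856448 0.07384706] ((543.8886108398438, 188.57533264160156), (16.226716995239258, 13.45397663116455), 16.036693572998047) 0.08002553083367418
side 0.06 78 [ 0.5064 -0.2367  0.0645] ((506.2799987792969, -238.53924560546875), (23.4560546875, 53.15098571777344), 77.87676239013672) pca 165.865020860061 0.06796144901363366
side 0.03 192 [ 0.5061 -0.2327  0.0532] ((505.90972900390625, -237.39254760742188), (27.222301483154297, 53.16097640991211), 72.72119140625) pca 168.2380053944156 0.06796144901363366
housing ((541.7058715820312, 187.48013305664062), (119.70755004882812, 123.68583679199219), 16.08432388305664)
shaft 43 [0.54137052 0.18817855 0.07415092] ((541.536376953125, 187.34686279296875), (15.594780921936035, 17.138851165771484), 15.9488525390625) 0.08066717856403087
```

Run:
```python
from h import *
for c in ['scene','side']:
    im,d,cal=load(c); W=cloud(cal,d)
    for n in ['tube1_center','drink_bottle_center','whistle_center']:
        for o in robot.outline_of(n,c):
            m=o['region']&(d>0);p=W[m]
            print(c,n,o['confidence'],np.round(np.percentile(p,[3,50,97],axis=0),3).tolist())
cal=robot.get_calibration('wrist');R=np.array(cal['R']);print(-R.T@cal['t'],R[2],R[0],cal['camera_matrix'])
s=robot.observe();print(s['time'])
y=s['tool_rot'][2];T=np.array([[np.cos(y),np.sin(y)],[np.sin(y),-np.cos(y)]])
dlt=np.array([.508,-.236])-s['tool_pos'][:2]; print('tool dxy to knob',T.T@dlt)
print(T.T@(-R.T@cal['t']-s['tool_pos'])[:2])
```

```text
scene tube1_center 0.59 [[0.509, -0.48, 0.015], [0.549, -0.441, 0.25], [0.563, -0.428, 0.382]]
scene tube1_center 0.25 [[0.71, 0.151, -0.002], [0.738, 0.184, 0.016], [0.764, 0.212, 0.021]]
scene drink_bottle_center 0.84 [[0.57, 0.422, 0.014], [0.607, 0.448, 0.146], [0.619, 0.479, 0.206]]
side tube1_center 0.71 [[0.497, -0.483, 0.009], [0.525, -0.438, 0.233], [0.559, -0.429, 0.383]]
side drink_bottle_center 0.94 [[0.548, 0.436, 0.015], [0.571, 0.473, 0.156], [0.605, 0.488, 0.208]]
[ 0.28783649 -0.44564212  0.38450927] [-0.25490333 -0.11766823 -0.95978043] [ 4.18606370e-01 -9.08167760e-01  1.64965725e-04] [[328.20683892   0.         280.68290918]
 [  0.         328.20683892 208.49412227]
 [  0.           0.           1.        ]]
1.05
tool dxy to knob [ 0.36302072 -0.09847904]
[7.54315870e-02 8.19755529e-05]
```

Run:
```python
from h import *
H=np.zeros((100,100),int)
for c in ['scene','side']:
    im,d,cal=load(c); W=cloud(cal,d)
    m=(d>0)&(W[...,2]>.376)&(W[...,2]<.39)&(W[...,1]<-.3)&(W[...,1]>-.7)&(W[...,0]>.3)
    p=W[m][:,:2]; 
    _,lab,cen=cv2.kmeans(p.astype(np.float32),2,None,(3,50,1e-5),5,0)
    print(c,len(p),cen,[cv2.minEnclosingCircle((p[lab[:,0]==k]*1000).astype(np.float32)) for k in (0,1)])
```

```text
scene 1013 [[ 0.5318036  -0.45894027]
 [ 0.6161575  -0.4811795 ]] [((530.3466186523438, -460.98797607421875), 35.86205291748047), ((614.889404296875, -482.2157897949219), 35.99787902832031)]
side 744 [[ 1.3527281  -0.42446187]
 [ 0.5685556  -0.46975094]] [((1354.582763671875, -435.5401306152344), 135.1542510986328), ((570.2618408203125, -474.13531494140625), 78.59791564941406)]
```

>>> apply_moves(plan=[{"tx": 0.06, "ty": -0.016, "tz": 0, "yaw": 0.1, "grip": 0.3}, {"tx": 0.12, "ty": -0.032, "tz": 0, "yaw": 0.25, "grip": 0.3}, {"tx": 0.18, "ty": -0.049, "tz": 0, "yaw": 0.4, "grip": 0.3}, {"tx": 0.24, "ty": -0.065, "tz": 0, "yaw": 0.55, "grip": 0.3}, {"tx": 0.3, "ty": -0.082, "tz": 0, "yaw": 0.7, "grip": 0.3}, {"tx": 0.35, "ty": -0.095, "tz": 0, "yaw": 0.7, "grip": 0.3}, {"tx": 0.363, "ty": -0.0985, "tz": 0, "yaw": 0.7, "grip": 0.3}, {"tx": 0.363, "ty": -0.0985, "tz": 0, "yaw": 0.7, "grip": 0.3}], force=30)

```text
time: 2.05
tool_pos: [0.508, -0.2357, 0.2265]
tool_rot: [3.141, 0.001, -0.268]
contact_force: [-1.3, -0.7, -0.1]
opening: 0.0598
```

Run:
```python
from h import *
s=robot.observe();print(s['time'],s['tool_pos'],s['tool_rot'],s['opening'],s['qvel'])
im,d,cal=snap('wrist','wrist1.png');W=cloud(cal,d)
for o in robot.tip_of('knob_grip','wrist'): print(o)
m=(d>0)&(np.hypot(W[...,0]-.508,W[...,1]+.236)<.045)
for lo,hi in [(.055,.07),(.03,.07),(.012,.026)]:
    p=W[m&(W[...,2]>lo)&(W[...,2]<hi)]
    if len(p): print(lo,len(p),p.mean(0),cv2.minAreaRect((p[:,:2]*1000).astype(np.float32)),np.median(p[:,2]))
```

```text
2.05 [ 0.50801511 -0.23568821  0.22647464] [ 3.14127211e+00  5.41153152e-04 -2.67607209e-01] 0.059821157258203486 [-0.04070249 -0.01190298  0.01413338 -0.00937656 -0.0006851  -0.00920748]
{'pixel': [153.8, 365.1], 'confidence': 0.8}
{'pixel': [250.0, 309.3], 'confidence': 0.78}
{'pixel': [188.0, 281.3], 'confidence': 0.63}
0.055 1042 [ 0.5102464  -0.23856952  0.06329388] ((509.6048583984375, -238.19259643554688), (19.93231773376465, 54.60468673706055), 75.19798278808594) 0.06352044814882232
0.03 1101 [ 0.51154896 -0.2389033   0.06222028] ((509.6770324707031, -238.21165466308594), (19.93231773376465, 54.75399398803711), 75.19798278808594) 0.06345769979839119
0.012 549 [ 0.51017844 -0.23733046  0.02156798] ((512.2013549804688, -238.49855041503906), (39.17586898803711, 46.40317916870117), 75.29168701171875) 0.021660931488923552
```

View pics/wrist1.png

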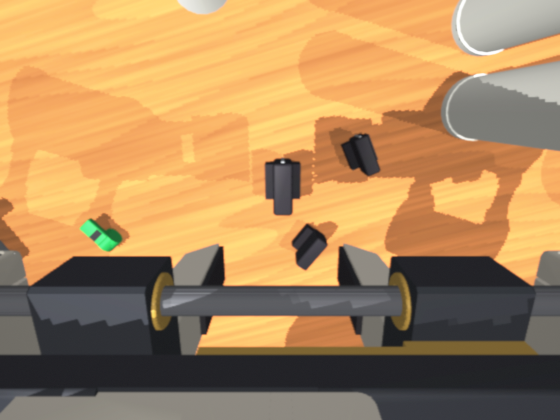

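The wrist picture shows the big knob at (187,283) and the small ones at (154,362) and (246,310). The sizes match: 20 x 54.6 mm wing, top at 63.5 mm. Descending to grasp.

>>> apply_moves(plan=[{"tx": 0.002, "ty": 0.002, "tz": 0.05, "yaw": -0.01, "grip": 0.3}, {"tx": 0.002, "ty": 0.002, "tz": 0.1, "yaw": -0.01, "grip": 0.3}, {"tx": 0.002, "ty": 0.002, "tz": 0.15, "yaw": -0.01, "grip": 0.3}, {"tx": 0.002, "ty": 0.002, "tz": 0.18, "yaw": -0.01, "grip": 0.3}, {"tx": 0.002, "ty": 0.002, "tz": 0.196, "yaw": -0.01, "grip": 0.3}, {"tx": 0.002, "ty": 0.002, "tz": 0.196, "yaw": -0.01, "grip": 0.3}, {"tx": 0.002, "ty": 0.002, "tz": 0.196, "yaw": -0.01, "grip": -1}, {"tx": 0.002, "ty": 0.002, "tz": 0.196, "yaw": -0.01, "grip": -1}], force=40)

```text
time: 3.15
tool_pos: [0.5101, -0.239, 0.0321]
tool_rot: [3.141, -0.003, -0.259]
contact_force: [0.4, 0.0, 0.1]
opening: 0.0439
```

>>> apply_moves(plan=[{"tx": 0, "ty": 0, "tz": 0, "yaw": 0, "grip": -1}, {"tx": 0, "ty": 0, "tz": 0, "yaw": 0, "grip": -1}])

```text
time: 3.4
tool_pos: [0.5096, -0.2385, 0.0311]
tool_rot: [3.141, -0.001, -0.259]
contact_force: [0.5, -0.1, 0.1]
opening: 0.0238
```

>>> apply_moves(plan=[{"tx": 0, "ty": 0, "tz": 0, "yaw": 0, "grip": -1}, {"tx": 0, "ty": 0, "tz": 0, "yaw": 0, "grip": -1}, {"tx": 0, "ty": 0, "tz": 0, "yaw": 0, "grip": -1}])

```text
time: 3.78
tool_pos: [0.5095, -0.2384, 0.031]
tool_rot: [3.142, -0.0, -0.259]
contact_force: [0.1, 1.3, 3.6]
opening: 0.0198
```

>>> apply_moves(plan=[{"tx": 0, "ty": 0, "tz": -0.06, "yaw": 0, "grip": -1}, {"tx": 0, "ty": 0, "tz": -0.12, "yaw": 0, "grip": -1}, {"tx": 0, "ty": -0.03, "tz": -0.17, "yaw": -0.18, "grip": -1}, {"tx": -0.01, "ty": -0.09, "tz": -0.17, "yaw": -0.36, "grip": -1}, {"tx": -0.016, "ty": -0.15, "tz": -0.17, "yaw": -0.54, "grip": -1}, {"tx": -0.022, "ty": -0.21, "tz": -0.17, "yaw": -0.72, "grip": -1}, {"tx": -0.028, "ty": -0.27, "tz": -0.17, "yaw": -0.9, "grip": -1}, {"tx": -0.036, "ty": -0.32, "tz": -0.17, "yaw": -1.08, "grip": -1}])

```text
time: 4.78
tool_pos: [0.5565, 0.0823, 0.2003]
tool_rot: [-3.141, 0.0, 0.828]
contact_force: [0.6, -0.2, -1.4]
opening: 0.0198
```

>>> apply_moves(plan=[{"tx": 0.014, "ty": -0.008, "tz": 0, "yaw": -0.18, "grip": -1}, {"tx": 0.028, "ty": -0.015, "tz": 0, "yaw": -0.36, "grip": -1}, {"tx": 0.028, "ty": -0.015, "tz": 0, "yaw": -0.54, "grip": -1}, {"tx": 0.028, "ty": -0.015, "tz": 0, "yaw": -0.72, "grip": -1}, {"tx": 0.028, "ty": -0.015, "tz": 0, "yaw": -0.9, "grip": -1}, {"tx": 0.028, "ty": -0.015, "tz": 0, "yaw": -1.03, "grip": -1}, {"tx": 0.028, "ty": -0.015, "tz": 0, "yaw": -1.03, "grip": -1}, {"tx": 0.028, "ty": -0.015, "tz": 0, "yaw": -1.03, "grip": -1}])

```text
time: 5.78
tool_pos: [0.5646, 0.1108, 0.2004]
tool_rot: [-3.141, -0.0, 1.848]
contact_force: [-0.2, 0.8, -0.9]
opening: 0.0199
```

Run:
```python
from h import *
s=robot.observe();print(s['time'],s['tool_pos'],s['tool_rot'],s['opening'],s['qpos'])
for c in ['wrist','side','scene']:
    im,d,cal=snap(c,c+'2.png');W=cloud(cal,d)
    for o in robot.tip_of('shaft_top',c): print(c,o)
    r2=np.hypot(W[...,0]-.543,W[...,1]-.188)
    for lo,hi,R in [(.044,.085,.1),(.054,.06,.045),(.066,.082,.02),(.0735,.082,.02)]:
        p=W[(d>0)&(r2<R)&(W[...,2]>lo)&(W[...,2]<hi)]
        if len(p): print(c,lo,len(p),p.mean(0),cv2.minAreaRect((p[:,:2]*1000).astype(np.float32)),np.median(p[:,2]))
    if c!='wrist':
      for o in robot.tip_of('knob_grip',c):
        r,q=[int(v) for v in o['pixel']];print(c,'knob',o,W[r,q])
```

```text
5.775 [0.56458891 0.1108039  0.20041548] [-3.14109872e+00 -3.04318942e-05  1.84819167e+00] 0.019900918923416392 [ 6.06555736e-02  4.55352696e-01  1.42239681e+00 -8.02370892e-05
  1.26433206e+00 -2.16715555e-01]
wrist {'pixel': [110.3, 281.8], 'confidence': 0.89}
wrist 0.044 17909 [0.54154649 0.19059231 0.0517877 ] ((542.480224609375, 187.72344970703125), (119.91817474365234, 119.50057983398438), 15.741379737854004) 0.05012766313684296
wrist 0.054 4960 [0.54215186 0.18855229 0.05580582] ((542.6117553710938, 187.56944274902344), (70.87555694580078, 70.88629913330078), 15.097487449645996) 0.055795715067967946
wrist 0.066 380 [0.5426006  0.18727544 0.07418953] ((542.5689697265625, 187.61236572265625), (15.19573974609375, 15.997379302978516), 15.543426513671875) 0.07510990711223542
wrist 0.0735 273 [0.54248224 0.18758243 0.07548249] ((542.5254516601562, 187.62330627441406), (13.292745590209961, 12.66045093536377), 15.99031925201416) 0.0754992299101243
side {'pixel': [288.8, 272.3], 'confidence': 0.62}
side 0.044 1833 [0.54045923 0.19189087 0.05314957] ((541.6665649414062, 186.451095581054
[... 1210 characters left out ...]
333496094, 71.83650970458984), 84.75181579589844) 0.056214254793827356
scene 0.066 39 [0.54559912 0.18870164 0.07329382] ((543.7240600585938, 188.44805908203125), (17.459095001220703, 13.090680122375488), 17.418102264404297) 0.07371451945907515
scene 0.0735 21 [0.54472817 0.1884928  0.07558652] ((544.3638305664062, 188.89617919921875), (13.728474617004395, 12.563393592834473), 88.32129669189453) 0.07488970918481566
scene knob {'pixel': [159.3, 227.6], 'confidence': 0.75} [ 0.43149739 -0.2476984   0.04859557]
scene knob {'pixel': [172.2, 191.3], 'confidence': 0.52} [ 0.51376789 -0.32249191  0.0467212 ]
scene knob {'pixel': [247.6, 355.6], 'confidence': 0.32} [0.57187335 0.19032409 0.05616147]
```

View pics/wrist2.png

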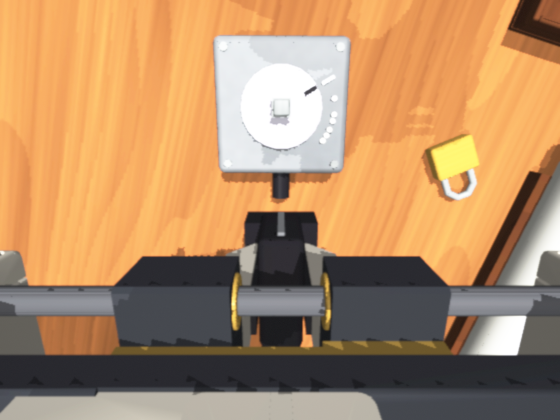

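View pics/side2.png

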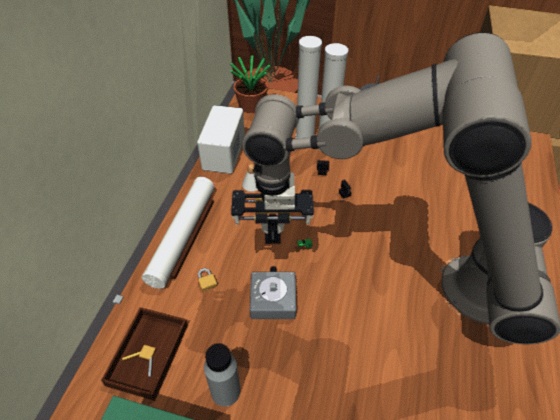

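Run:
```python
from h import *
s=robot.observe();y=s['tool_rot'][2]
im,d,cal=load('wrist');W=cloud(cal,d)
ax=np.array([[np.cos(y),np.sin(y),0],[np.sin(y),-np.cos(y),0],[0,0,-1]])
L=(W-s['tool_pos'])@ax.T
for r in range(206,262,4):
    print(r,[ (tuple((L[r,c]*1000).round(1)),im[r,c].max()) for c in (255,281,307)])
m=(d>0)&(abs(L[...,0])<.04)&(abs(L[...,1])<.03)&(L[...,2]>-.04)&(L[...,2]<.05)
p=L[m]; 
for lo,hi in [(-.036,-.03),(-.03,0.0),(.004,.014),(.015,.035)]:
    q=p[(p[:,2]>lo)&(p[:,2]<hi)]
    if len(q): print(lo,len(q),np.percentile(q,[1,50,99],axis=0).round(4).tolist())
```

```text
206 [((np.float64(-26.3), np.float64(-29.7), np.float64(201.0)), np.uint8(250)), ((np.float64(-26.2), np.float64(-0.1), np.float64(200.6)), np.uint8(252)), ((np.float64(-26.3), np.float64(29.4), np.float64(200.8)), np.uint8(250))]
210 [((np.float64(-30.8), np.float64(-29.7), np.float64(200.1)), np.uint8(243)), ((np.float64(-31.0), np.float64(-0.1), np.float64(200.6)), np.uint8(248)), ((np.float64(-30.7), np.float64(29.4), np.float64(199.5)), np.uint8(245))]
214 [((np.float64(19.5), np.float64(-15.2), np.float64(23.3)), np.uint8(32)), ((np.float64(27.5), np.float64(-0.3), np.float64(-2.6)), np.uint8(112)), ((np.float64(18.6), np.float64(15.0), np.float64(26.1)), np.uint8(33))]
218 [((np.float64(18.4), np.float64(-15.0), np.float64(19.1)), np.uint8(32)), ((np.float64(27.5), np.float64(-0.3), np.float64(-8.8)), np.uint8(111)), ((np.float64(18.8), np.float64(14.3), np.float64(17.9)), np.uint8(32))]
222 [((np.float64(19.1), np.float64(-14.2), np.float64(9.9)), np.uint8(37)), ((np.float64(27.4), np.float64(-0.3), np.float64(-14.4)), np.uint8(111)), ((np.float64(18.8), np.float64(13.8), np.
[... 1714 characters left out ...]
64(-31.4)), np.uint8(52)), ((np.float64(10.6), np.float64(12.2), np.float64(-12.8)), np.uint8(121))]
258 [((np.float64(9.0), np.float64(-12.7), np.float64(-13.7)), np.uint8(115)), ((np.float64(75.7), np.float64(-0.4), np.float64(-157.5)), np.uint8(52)), ((np.float64(10.8), np.float64(11.8), np.float64(-17.7)), np.uint8(107))]
-0.036 3707 [[-0.0257, -0.0151, -0.035], [0.0097, -0.0007, -0.0324], [0.0255, 0.0142, -0.0302]]
-0.03 2055 [[-0.0142, -0.0239, -0.0299], [0.0112, -0.0003, -0.0174], [0.0275, 0.0228, -0.0006]]
0.004 786 [[0.0059, -0.0204, 0.0046], [0.0144, -0.0028, 0.0095], [0.0259, 0.0193, 0.0135]]
0.015 300 [[0.0184, -0.0203, 0.0154], [0.0188, 0.0093, 0.0236], [0.0192, 0.0192, 0.0322]]
```

>>> apply_moves(plan=[{"tx": 0.04, "ty": 0, "tz": 0.0, "yaw": 0.003, "grip": -1}, {"tx": 0.08, "ty": 0, "tz": 0.02, "yaw": 0.003, "grip": -1}, {"tx": 0.08, "ty": 0, "tz": 0.06, "yaw": 0.003, "grip": -1}, {"tx": 0.08, "ty": 0, "tz": 0.085, "yaw": 0.003, "grip": -1}, {"tx": 0.08, "ty": 0, "tz": 0.085, "yaw": 0.003, "grip": -1}, {"tx": 0.08, "ty": 0, "tz": 0.085, "yaw": 0.003, "grip": -1}])

```text
time: 6.92
tool_pos: [0.5434, 0.1878, 0.1168]
tool_rot: [3.14, 0.0, 1.847]
contact_force: [0.2, 0.4, -0.6]
opening: 0.0194
```

Run:
```python
from h import *
s=robot.observe();print(s['time'],s['tool_pos'],s['tool_rot'],s['contact_force'])
for c in ['side','scene']:
    im,d,cal=snap(c,c+'3.png')
a=cv2.imread('pics/side3.png')[220:340,210:350];b=cv2.imread('pics/scene3.png')[180:300,290:430]
cv2.imwrite('pics/both3.png',np.hstack([cv2.resize(q,None,fx=2.8,fy=2.8,interpolation=2) for q in (a,b)]))
```

```text
6.925 [0.5433724  0.18776346 0.11681442] [3.13982498e+00 2.20147456e-04 1.84748523e+00] [ 0.24521597  0.38976163 -0.56790919]
```

View pics/both3.png

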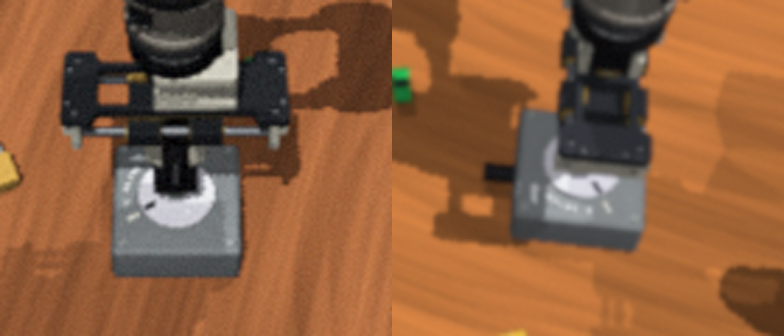

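The knob is centred over the dial and the pointer is still at the bar. Now pressing down slowly.

>>> apply_moves(plan=[{"tx": 0, "ty": -0.0005, "tz": 0.006, "yaw": 0, "grip": -1}, {"tx": 0, "ty": -0.0005, "tz": 0.01, "yaw": 0, "grip": -1}, {"tx": 0, "ty": -0.0005, "tz": 0.014, "yaw": 0, "grip": -1}, {"tx": 0, "ty": -0.0005, "tz": 0.018, "yaw": 0, "grip": -1}, {"tx": 0, "ty": -0.0005, "tz": 0.018, "yaw": 0, "grip": -1}])

```text
time: 7.65
tool_pos: [0.5421, 0.1878, 0.0973]
tool_rot: [-3.142, -0.0, 1.848]
contact_force: [0.9, 2.8, -2.9]
opening: 0.0198
```

>>> apply_moves(plan=[{"tx": 0, "ty": 0, "tz": 0.004, "yaw": 0, "grip": -1}, {"tx": 0, "ty": 0, "tz": 0.008, "yaw": 0, "grip": -1}, {"tx": 0, "ty": 0, "tz": 0.011, "yaw": 0, "grip": -1}, {"tx": 0, "ty": 0, "tz": 0.012, "yaw": 0, "grip": -1}, {"tx": 0, "ty": 0, "tz": 0.012, "yaw": 0, "grip": -1}])

```text
time: 8.28
tool_pos: [0.5422, 0.1878, 0.0869]
tool_rot: [3.141, -0.0, 1.848]
contact_force: [-4.1, 2.4, 9.8]
opening: 0.0199
```

Run:
```python
from h import *
s=robot.observe();print(s['time'],s['tool_pos'],s['tool_rot'],s['contact_force'],s['torque'])
for c in ['side','wrist']:
    im,d,cal=snap(c,c+'4.png')
    W=cloud(cal,d)
    if c=='wrist':
        y=s['tool_rot'][2]
        ax=np.array([[np.cos(y),np.sin(y),0],[np.sin(y),-np.cos(y),0],[0,0,-1]])
        L=(W-s['tool_pos'])@ax.T
        m=(d>0)&(abs(L[...,0])<.03)&(abs(L[...,1])<.03)
        for lo,hi in [(.004,.016),(.016,.04)]:
            q=m&(L[...,2]>lo)&(L[...,2]<hi);print(lo,q.sum(),np.percentile(L[q],[5,50,95],axis=0).round(4).tolist(), np.median(W[q][:,2]))
a=cv2.imread('pics/side4.png')[220:340,210:350]
cv2.imwrite('pics/side4z.png',cv2.resize(a,None,fx=4,fy=4,interpolation=2))
```

```text
8.275 [0.54216829 0.1878412  0.08686157] [ 3.14068002e+00 -1.30138712e-04  1.84787394e+00] [-4.08008486  2.40096489  9.76970673] [ 0.45834495  0.49373339 -0.062305  ]
0.004 831 [[0.0072, -0.0196, 0.006], [0.0147, 0.0014, 0.0092], [0.0253, 0.0187, 0.0137]] 0.07767038061010949
0.016 3087 [[-0.0014, -0.0283, 0.0248], [0.0207, 0.0005, 0.0311], [0.0291, 0.0284, 0.037]] 0.05577362627805032
```

View pics/side4z.png

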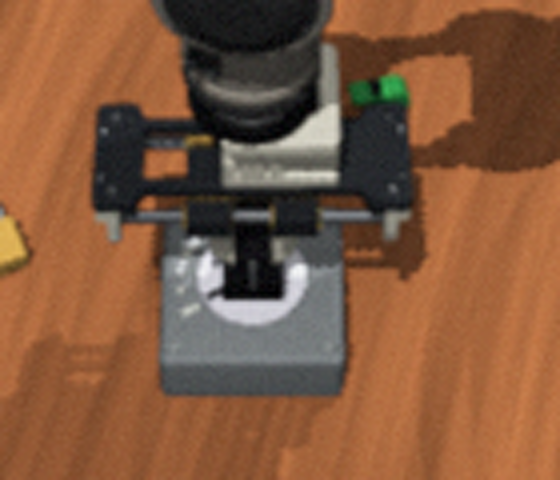

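View pics/wrist4.png

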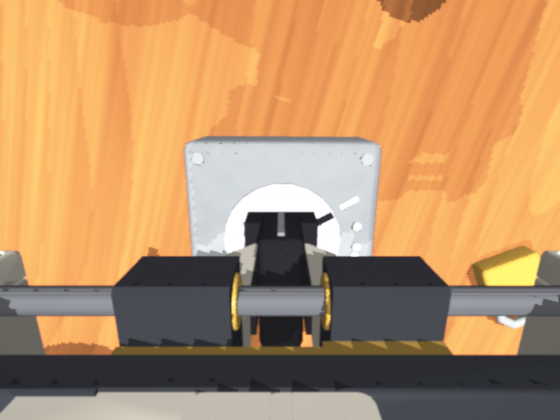

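Seated: hub top at 77.7 mm, which is dial face + 22 mm. The pointer is at the bar and there is about 10 N of reaction force. Turning clockwise (+yaw).

>>> apply_moves(plan=[{"tx": 0, "ty": 0, "tz": 0, "yaw": 0, "grip": -1}, {"tx": 0, "ty": 0, "tz": 0, "yaw": 0.15, "grip": -1}, {"tx": 0, "ty": 0, "tz": 0, "yaw": 0.3, "grip": -1}, {"tx": 0, "ty": 0, "tz": 0, "yaw": 0.45, "grip": -1}, {"tx": 0, "ty": 0, "tz": 0, "yaw": 0.6, "grip": -1}, {"tx": 0, "ty": 0, "tz": 0, "yaw": 0.75, "grip": -1}, {"tx": 0, "ty": 0, "tz": 0, "yaw": 0.9, "grip": -1}, {"tx": 0, "ty": 0, "tz": 0, "yaw": 0.9, "grip": -1}], force=50)

```text
time: 9.38
tool_pos: [0.5432, 0.1884, 0.0869]
tool_rot: [3.14, -0.003, 0.946]
contact_force: [0.6, 6.1, 5.7]
opening: 0.0198
```

```bash
cat > look.py <<'E'
import sys
from h import *
n=sys.argv[1]
s=robot.observe();print(s['time'],s['tool_pos'],s['tool_rot'],s['contact_force'],s['torque'],s['qpos'][5])
for c in ['side','scene','wrist']: snap(c,c+n+'.png')
a=cv2.imread(f'pics/side{n}.png')[240:330,220:320];b=cv2.imread(f'pics/scene{n}.png')[195:285,310:410]
cv2.imwrite(f'pics/both{n}.png',np.hstack([cv2.resize(q,None,fx=4,fy=4,interpolation=2) for q in (a,b)]))
E
python3 look.py 5
```

```text
9.375 [0.5432184  0.18842054 0.0869246 ] [ 3.13973906e+00 -3.10734916e-03  9.46401308e-01] [0.63098848 6.1034174  5.67404948] [ 0.91532456 -0.09774815  0.08812724] 0.824102800022063
```

View pics/both5.png

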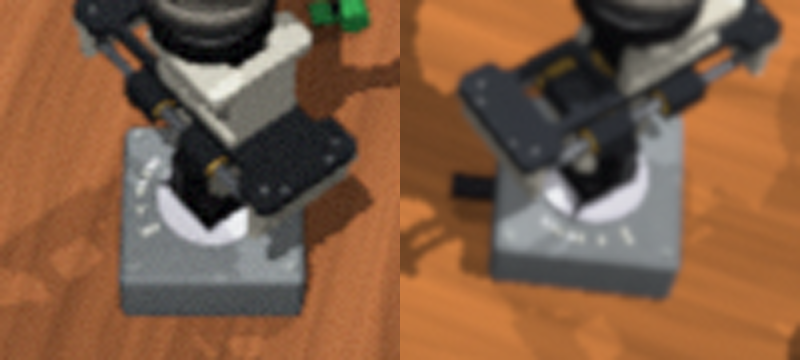

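View pics/wrist5.png

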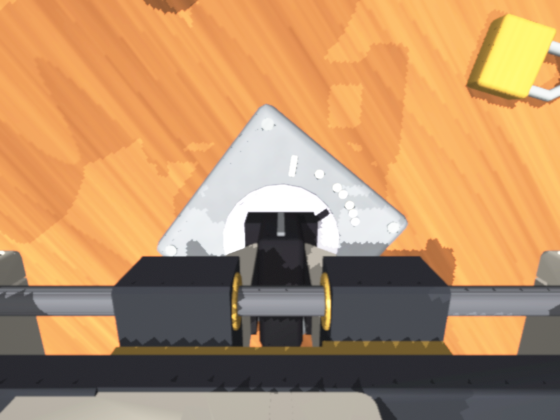

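```bash
cat > ang.py <<'E'
import sys
from h import *
def ang(fn,cal,y,verbose=True):
    im=cv2.imread(fn)[:,:,::-1]
    K=np.array(cal['camera_matrix']);R=np.array(cal['R']);t=np.array(cal['t'])
    rr,cc=np.mgrid[:420,:560]; ray=np.stack([(cc-K[0,2])/K[0,0],(rr-K[1,2])/K[1,1],np.ones_like(cc,float)],-1)@R
    C=-R.T@t; s=(.0575-C[2])/ray[...,2]; P=C+ray*s[...,None]
    q=P[...,:2]-np.array([.5425,.1877]); r=np.hypot(q[...,0],q[...,1]);th=np.arctan2(q[...,1],q[...,0])
    m=(r>.0315)&(r<.0355)&(im.max(2)<70)
    # only region image right of the knob
    m&=(cc>312)&(cc<420)&(rr<255)
    print(fn,m.sum(),'pointer world angle',np.median(th[m]) if m.sum() else None, 'std',th[m].std() if m.sum() else 0)
if __name__=='__main__':
    im,d,cal=load('wrist'); ang('pics/wrist%s.png'%sys.argv[1],cal,0)
E
python3 - <<'E'
from ang import *
im,d,cal=load('wrist');ang('pics/wrist5.png',cal,0)
E
python3 - <<'E'
# rest-angle references from earlier wrist2 pic: bar & pointer; recompute calibration unavailable -> rebuild from relative tool pose
from ang import *
s=robot.observe()
def Rt(y):return np.array([[np.cos(y),np.sin(y),0],[np.sin(y),-np.cos(y),0],[0,0,-1]]).T
im,d,cal=load('wrist')
Rw=Rt(s['tool_rot'][2]);R=np.array(cal['R']);t=np.array(cal['t'])
C=-R.T@t; Ct=Rw.T@(C-s['tool_pos']); Rct=R@Rw
for fn,pos,y in [('wrist2',[.5646,.1108,.2004],1.848),('wrist4',[.5422,.1878,.0869],1.848)]:
    R2=Rct@Rt(y).T; C2=np.array(pos)+Rt(y)@Ct
    c2=dict(camera_matrix=cal['camera_matrix'],R=R2,t=-R2@C2)
    if fn=='wrist4': ang('pics/wrist4.png',c2,0)
    else:
        im=cv2.imread('pics/wrist2.png');
        for nm,(r,c),z in [('ptr',(90,311),.0575),('bar',(79,329),.052),('s1',(98,334),.052),('s2',(115,333),.052),('s2',(121,333),.052),('s3',(130,330),.052),('s3',(141,322),.052)]:
            K=np.array(cal['camera_matrix']);ray=np.linalg.inv(K)@[c,r,1]@R2
            P=C2+ray*(z-C2[2])/ray[2];q=P[:2]-[.5425,.1877];print(nm,np.hypot(*q),np.arctan2(q[1],q[0]))
E
```

```text
pics/wrist5.png 20 pointer world angle 0.0028462848410535898 std 0.024949408284199597
ptr 0.03028869418624844 0.7768403323942126
bar 0.04881459746122848 0.7896695335327714
s1 0.04833804365008181 0.4479672522077138
s2 0.04781889021488214 0.14570082297450573
s2 0.049005554217151595 0.040783588720507344
s3 0.049249973399365835 -0.12744730255034584
s3 0.04821595643907385 -0.3739290289034654
pics/wrist4.png 18 pointer world angle 0.7931351579018464 std 0.022153254915614647
```

The pointer measures 0.793 rad at rest and 0.003 rad now, so the dial is at about 0.79. The tool has turned 0.90 and the third stud mark measures about 1.04. I'll turn the remaining 0.28.

>>> apply_moves(plan=[{"tx": 0, "ty": 0, "tz": 0, "yaw": 0.1, "grip": -1}, {"tx": 0, "ty": 0, "tz": 0, "yaw": 0.2, "grip": -1}, {"tx": 0, "ty": 0, "tz": 0, "yaw": 0.28, "grip": -1}, {"tx": 0, "ty": 0, "tz": 0, "yaw": 0.28, "grip": -1}, {"tx": 0, "ty": 0, "tz": 0, "yaw": 0.28, "grip": -1}, {"tx": 0, "ty": 0, "tz": 0, "yaw": 0.28, "grip": -1}])

```text
time: 10.28
tool_pos: [0.5435, 0.1883, 0.0869]
tool_rot: [3.14, -0.004, 0.668]
contact_force: [1.0, 3.5, 5.0]
opening: 0.0198
```

```bash
python3 look.py 6; python3 ang.py 6
python3 - <<'E'
from h import *
s=robot.observe();im,d,cal=load('wrist');W=cloud(cal,d);y=s['tool_rot'][2]
ax=np.array([[np.cos(y),np.sin(y),0],[np.sin(y),-np.cos(y),0],[0,0,-1]])
L=(W-s['tool_pos'])@ax.T
m=(d>0)&(abs(L[...,0])<.03)&(abs(L[...,1])<.03)
for lo,hi in [(.004,.016),(.016,.04)]:
    q=m&(L[...,2]>lo)&(L[...,2]<hi);print(lo,q.sum(),np.median(W[q][:,2]))
E
```

```text
10.275 [0.54347534 0.18828364 0.08693646] [ 3.14021976 -0.0038155   0.66800092] [0.96656015 3.48858805 4.9507476 ] [ 0.81155919 -0.15125622  0.07998938] 1.1024809097665094
pics/wrist6.png 20 pointer world angle -0.2586608875686668 std 0.022150869705048773
0.004 828 0.07767940480895003
0.016 3120 0.05572894070617736
```

View pics/wrist6.png

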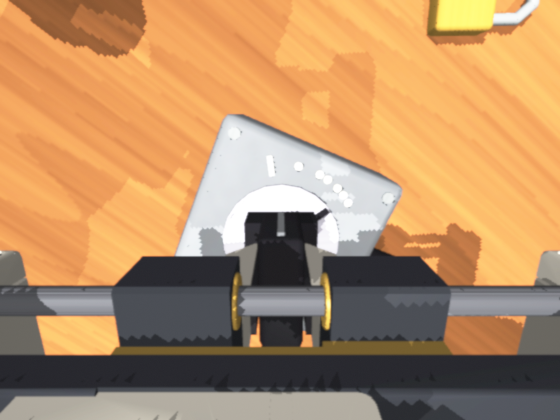

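The dial reads 1.05 with the pointer on the three-stud mark, (212,322) against studs near (192,343). The knob is still seated. I'll hold a while to check for creep.

>>> apply_moves(plan=[{"tx": 0, "ty": 0, "tz": 0, "yaw": 0, "grip": -1}, {"tx": 0, "ty": 0, "tz": 0, "yaw": 0, "grip": -1}, {"tx": 0, "ty": 0, "tz": 0, "yaw": 0, "grip": -1}, {"tx": 0, "ty": 0, "tz": 0, "yaw": 0, "grip": -1}, {"tx": 0, "ty": 0, "tz": 0, "yaw": 0, "grip": -1}, {"tx": 0, "ty": 0, "tz": 0, "yaw": 0, "grip": -1}, {"tx": 0, "ty": 0, "tz": 0, "yaw": 0, "grip": -1}, {"tx": 0, "ty": 0, "tz": 0, "yaw": 0, "grip": -1}])

```text
time: 11.42
tool_pos: [0.5435, 0.1883, 0.0869]
tool_rot: [3.14, -0.004, 0.668]
contact_force: [0.8, 4.5, 4.7]
opening: 0.0197
```

```bash
python3 look.py 7; python3 ang.py 7
```

```text
11.425 [0.54349457 0.1882804  0.08693024] [ 3.14020599 -0.00381491  0.66799886] [0.83826618 4.4840473  4.71433346] [ 0.7872585  -0.12665292  0.04211956] 1.1024857845559612
pics/wrist7.png 20 pointer world angle -0.2586616578432053 std 0.02215084651124343
```

No creep over about 1 s, so I'm handing in.

Run:
```python
from cell import robot
print(robot.hand_in())
```

```text
the job is handed in; nothing more can be done
None
```

The large knob is all the way down on the square shaft, and the gripper is still holding it at the third click. I handed the job in at about 11.6 s of the 40 s allowed; it reports no verdict.

- **Seating:** the hub top measured 77.7 mm, which is the dial face plus the 22 mm hub. It was still seated after the turn.
- **Position:** the tool was about 1 mm from the measured shaft axis.
- **Dial:** the pointer had turned about 1.05 rad from rest, level with the three-stud mark. The reading did not change over about 1 s of holding.
- **Grip:** commanded at 50 N, with the jaws at 19.7 mm on the 20 mm wing.
- **Bystanders:** I didn't re-measure them at the end, but nothing in the moves or pictures suggested any contact.

No check failed. The scene and side cameras placed the shaft about 1–2 mm from where the wrist camera did, which is within the calibration error; I used the wrist camera's value.

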